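Arm the dish shuttle at its reading position

TASK

With the fingertips, first push the black post of the transit lock outward so that the lock arm swings well clear of the carriage (by more than 45 degrees), and leave it there. Then push the front of the upright plate so that the sprung carriage with its petri dish runs back past its first catch, but never as far as the second, and let go: the spring must bring it back against the stop pin so that it stays latched in the middle, reading, position. The dish stays lying in the carriage and is not touched, push the plate only from its front, and do not disturb the cup, bottle and swab tube standing round about.

Things in the scene. Friction and masses are not known exactly. Their poses are not given: they have to be found in the camera images.
- shuttle: Fixed dish shuttle: grey base plate 320 x 184 x 12 mm. Frame, on the worktop: x = the way the carriage is pushed (away from the robot, yaw up to 0.45 rad), y left, z up. Base spans x -140..180, y -92..92 mm. Rear: spring tube and block (x 75..175, |y| < 22, to z 48 mm). Right: stop-pin bracket at x -43..-27, y -88..-48, to z 62 mm.
- carriage (a joint): Carriage travel along the shuttle's +x, m: 0 home, 0.090 hard stop. Damped spring to home, 3.6 N at 0, 9 N at 0.090, and a few N more as each catch tooth passes the pin. Let go from 0.042 to 0.078 it returns and stays at 0.040 (first catch, middle); from below 0.040 it goes home; beyond 0.080 the second catch holds (wrong). Aim at 0.060. With the lock arm closed it moves only some 5 mm.
- push_face (a point): Point on the front face of the carriage's upright aluminium push plate (64 mm wide, 8 mm thick, z 20..85 mm, at the middle of the carriage's front edge), at z 65 mm, moving with the carriage; at home at x -128, y 0 mm in the shuttle's frame. Axes parallel to the shuttle's; push along +x.
- plate_back: Thin dark rubber sheet on the rear side of the push plate (60 mm wide, z 46..82 mm): not to be touched. Origin at its lower edge.
- nest (a point): Centre of the carriage's dish nest: white square tray, outside 100 x 100 mm, inside 94 mm, its floor (this point) at z 25 mm, rim at z 34 mm; at home at x -70, y 0 mm in the shuttle's frame.
- pin_top (a point): Top of the black knob (18 mm wide) of the steel stop pin, a sprung plunger pointing down at the saw-toothed bar on the carriage's right side; at rest at z 76.5 mm, x -35, y -58 mm in the shuttle's frame. A tooth passing under it lifts it 8 mm, then it drops behind the tooth.
- lock_arm (a joint): Angle of the lock arm, rad: 0 to 0.1 closed, its tip standing behind a lug on the carriage's left side; grows as it swings outward (to the shuttle's +y, clockwise from above) to 1.57; stays where left (friction, about 1 N at the post). Vertical hinge at x 39, y 75 mm in the shuttle's frame; flat steel arm 54 mm long at z 22..34 mm.
- lock_post (a point): Top centre of the upright black post (12 mm diameter, z 33..81 mm) on the lock arm, 36 mm from the hinge; closed it is at x 3, y 74 mm in the shuttle's frame, with nothing higher than z 48 mm on its inner side (towards y = 0) while the carriage is home. At 1.2 rad it is at about x 27, y 108 mm.
- dish: Petri dish with lid, 90 mm diameter, 15 mm high, lying loose in the carriage's tray; origin at the centre of its underside.
- cup: Sample cup with red screw lid, 39 mm diameter, 74 mm high, standing loose to the right of the shuttle; origin at the centre of its underside. Bystander.
- swab_tube: Swab in a thin tube with a label, 133 mm long along its y, 17 mm high, lying loose to the right of the shuttle's front; origin under its middle. Bystander.
- stain_bottle: Small dark red stain bottle with a pale cap, 42 mm diameter, 77 mm high, standing loose to the left of the shuttle's rear; origin at the centre of its underside. Bystander.
There are look-alikes about, which are no part of the job. What is shaped like the dish but blue or pink is not meant.

How it is judged:
By the outcome, as a careful person would: the job done as asked, in the order asked, and still so for the second after the job is handed in, with the robot touching nothing.
It also fails if it takes over 42 s, if anything falls off the work surface, if the arm or the gripper's body presses on something with over 40 N, if the wrist force passes 120 N, or if a joint passes its speed limit or range.

ROBOT

A 6-joint arm with a two-finger parallel gripper is mounted at the origin on a cart in front of the work surface, level with it; the furniture and walls round the work are solid. World frame = base frame: x ahead of the robot, y to its left, z up, the work surface at z = 0. Lengths are in m, angles in rad, forces in N, time in s.
With the tool pointing down it reaches from about 0.325 to 0.775 m from the base axis. Payload 9.3 kg.
Tool frame: the origin (TCP) lies at the very end of the fingers, on their centre line; the grasp point (between the pads) lies 19 mm behind it; z points along the fingers, y is the line along which they close (so a half turn about z gives the same grasp; the last joint's range is limited). The gripper opens to 85 mm and grips with 20 to 120 N. Pads are 22 mm wide; open, the fingers measure 114 mm over their backs; the gripper's body (76 mm by 85 mm) begins 54 mm behind the grasp point. The pads swing forward as they close: fully open they stand 13 mm farther back than shut.
Start: joints at [-1.26, 0.259, 0.021, 1.334, 0, 1.418], TCP at [0.246, -0.492, 0.231] pointing down, gripper open.
Joint ranges: [-3.04, 3.04], [-0.91, 1.82], [-1.04, 1.36], [-1.92, 1.95], [-1.52, 1.45], [-3.14, 3.14]. Speed limits (rad/s): [2.22, 2.22, 2.79, 3.14, 3.14, 3.14].

INTERFACE

Orientations are given as a unit quaternion [w, x, y, z].
In Python, from cell import * gives the robot as it stands.
- The arm moves only by the tool jog_arm, never from a script. Its argument "motion" is text: rows parted by semicolons, each of 6 numbers parted by spaces: the shift along the tool's x, y, z in units of 50 mm (1.0 is 50 mm), then the turn, a rotation vector about the tool's x, y, z in units of 10 degrees (1.0 is 10 degrees). In form: x y z ax ay az; .... A call has exactly 8 rows; each row shifts and turns the commanded pose from where the row before left it, along the tool's axes as they then stand; what a row does not reach is not made up. A row lasts 1/8 s, in which the tool goes at most 62.5 mm and 10.7 degrees, less where a joint would pass 70% of its speed; a pose out of reach is approached as far as the arm can. A call is refused whole if a number of a shift passes 1 or a number of a turn 1, either way. A call with a gripper value outside its range is refused whole. "gripper" is the opening, from 0 (shut) to 1 (fully open), set as the call begins (left out, the last holds). The fingers move at their own pace and stop on an object; "force" is the grip in N (left out, the last holds). Time passes only in rows, so rows that do not move let the fingers close, or fill a call up. It gives the time, the measured TCP pose, the force, the opening and the grip force at its end, in the units of the state.
- read_state(): the state, without advancing time (a new reading comes with each control period).
- get_image(name): name is "side" or "top" or "wrist"; returns a dict with "pixels" (400x640x3 uint8, red, green, blue), "z_map" (400x640 float32, m along the optical axis (not along the pixel's ray), 0 where there is no reading), "camera_matrix" (3x3 intrinsics, pixels), "k1" (the pictures are not rectified: a ray, as slopes to the right and down, at radius r is drawn at 1 + k1 r^2 times it, then the intrinsics apply), "extrinsics" (4x4, takes a point from world to camera coordinates). Camera axes: x right, y down, z forward; pixel columns grow to the right and rows downward; lengths in m; the calibration is good to about 2 mm. A picture is of the moment at which its call begins.
- job_done(): hands the job in; it is judged then, once.
The state is a dict: "clock": time; "q": joint angles; "joint_vel": joint speeds; "joint_efforts": joint torques, N m; "ee_pos": TCP position; "eef_rot": TCP orientation; "ft_force": force on the tool from outside, world axes, zero at the start; "moment": the same for the moment, N m; "gripper_width": opening from 0.0 (shut) to 1.0 (fully open); "grip_force": force on a finger pad.
Only numpy, scipy, OpenCV 4.12 (cv2) and the standard library are available. Lean on these libraries where they do the work, as an engineer would, in place of code of your own. Each camera call takes 0.05 s, during which the arm holds its last target. There are 200 camera calls.

## Working session

There is one attempt and no reset: what is moved stays moved. The work goes in short steps, Python scripts to look and compute and a tool call to move; the robot and the scene stay as the last step left them, time stands still between calls to the robot, and variables do not carry over. Pictures are saved under pics/ and viewed, at most 10 in all, crops included, and the job is handed in when it is done.

Besides the shell and the picture viewer there is one more tool, called after "Call:" as name(argument=value, ...) on one line, values as JSON. jog_arm: Moves the arm, as the interface text tells. Its arguments: {"type":"object","properties":{"motion":{"type":"string"},"gripper":{"type":"number"},"force":{"type":"number"}},"required":["motion"]}

```bash
mkdir -p pics; cat > h.py <<'E'
from cell import *
import numpy as np, cv2
def grab(n,save=None):
    im=get_image(n)
    if save: cv2.imwrite('pics/'+save,im['pixels'][:,:,::-1])
    return im
def cloud(im):
    K=np.array(im['camera_matrix'],float);h,w=im['z_map'].shape
    u,v=np.meshgrid(np.arange(w),np.arange(h))
    p=np.stack([u,v],-1).reshape(-1,1,2).astype(float)
    r=cv2.undistortPoints(p,K,np.array([im['k1'],0,0,0.])).reshape(h,w,2)
    z=im['z_map'];c=np.dstack([r[...,0]*z,r[...,1]*z,z])
    T=np.array(im['extrinsics']);return (c-T[:3,3])@T[:3,:3]
def proj(im,P):
    T=np.array(im['extrinsics']);P=np.atleast_2d(P)
    return cv2.projectPoints(P.astype(float),cv2.Rodrigues(T[:3,:3])[0],T[:3,3],np.array(im['camera_matrix'],float),np.array([im['k1'],0,0,0.]))[0].reshape(-1,2)
E
python3 - <<'E'
from h import *
t=grab('top','top0.png');s=grab('side','side0.png')
np.savez('t0.npz',c=cloud(t),p=t['pixels']);np.savez('s0.npz',c=cloud(s),p=s['pixels'])
print(read_state())
E
```

```text
{'clock': 0.1, 'q': array([-1.25961280e+00,  2.59166681e-01,  2.08531522e-02,  1.33371009e+00,
       -2.35062767e-05,  1.41819700e+00]), 'joint_vel': array([ 0.00052964, -0.00146444,  0.00180622,  0.00030858,  0.00048618,
        0.00015286]), 'joint_efforts': array([ 6.42559273e-03, -5.56696093e+01,  3.45068049e+01,  1.16947229e-02,
       -1.61896514e-04,  1.06942103e-06]), 'ee_pos': array([ 0.24594761, -0.49166964,  0.230716  ]), 'eef_rot': array([-6.10786728e-04,  9.73233266e-01,  2.29818698e-01, -6.03224993e-05]), 'ft_force': array([ 0.23212719,  0.47410543, -0.36243481]), 'moment': array([-0.03150468, -0.03132772,  0.02472897]), 'grip_force': 0.0, 'gripper_width': 1.00337533706696}
```

View pics/top0.png

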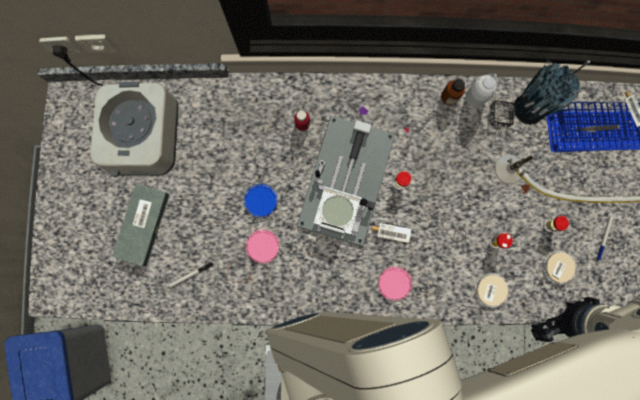

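View pics/side0.png

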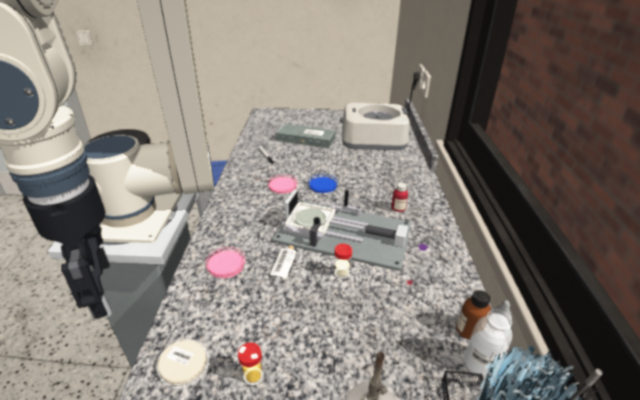

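The top view shows the shuttle at about (347,182), with the clear dish in its white tray at (340,211). The look-alike dishes are blue (261,201), pink (263,247), pink (395,284) and beige (492,290) and (561,267). The bystanders are the bottle (302,121), the cup (403,179) and the swab tube (393,233). Post candidates are the black lock post at about (318,174) on the left and the black stop-pin knob at about (362,197) on the right. I'm choosing the left one and will check it in a close crop.

```bash
cat > fit.py <<'E'
from h import *
def fit(c):
    q=c.reshape(-1,3);q=q[np.isfinite(q).all(1)]
    return q
E
python3 - <<'E'
from h import *
d=np.load('t0.npz');c=d['c'];p=d['p'].astype(int)
sub=np.zeros(c.shape[:2],bool);sub[110:250,290:400]=1
print('table z',np.median(c[120:180,200:280,2]))
m=sub&(c[...,2]>0.007)&(c[...,2]<0.018)&(np.ptp(p,axis=2)<30)
q=c[m][:,:2];print(len(q))
s=np.load('s0.npz');cs=s['c'];
sm=np.zeros(cs.shape[:2],bool);sm[190:270,270:415]=1
ms=sm&(cs[...,2]>0.007)&(cs[...,2]<0.018)
for n,mm in(('t',m),('s',ms)):
    k=cv2.morphologyEx(mm.astype(np.uint8),cv2.MORPH_OPEN,np.ones((2,2)))
    n_,lab,st,_=cv2.connectedComponentsWithStats(k,connectivity=8)
    b=1+np.argmax(st[1:,4]); kk=lab==b
    Q=(c if n=='t' else cs)[kk][:,:2]
    print(n,len(Q),cv2.minAreaRect((Q*1000).astype(np.float32)))
# crops
t=get_image('top');u=t['pixels'][105:255,285:435,::-1];u=cv2.resize(u,(600,600),interpolation=cv2.INTER_CUBIC)
cv2.imwrite('pics/crop.png',u)
E
```

```text
table z 0.0008296496549243588
5382
t 1949 ((535.6991577148438, -90.10355377197266), (88.87016296386719, 407.890625), 72.28727722167969)
s 3212 ((500.9771423339844, -372.7063903808594), (856.8373413085938, 321.4798278808594), 74.22663116455078)
```

View pics/crop.png

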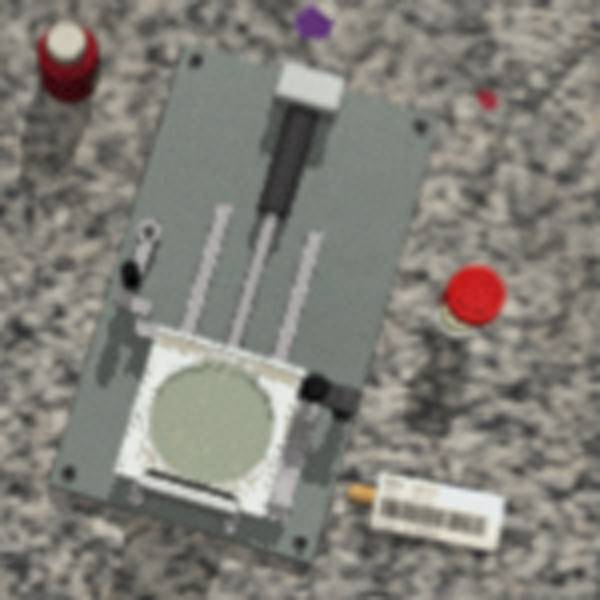

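The crop shows the base corners at (187,45), (435,122), (305,562) and (50,485). The black lock post's top is at (130,268) on the steel arm at the left, so the choice is confirmed. The pin knob is at (315,387), the plate's top edge runs along (145,472)-(235,500), and the lock is closed.

```bash
cat >> h.py <<'E'
def onplane(im,px,z):
    px=np.array(px,float).reshape(-1,1,2)
    r=cv2.undistortPoints(px,np.array(im['camera_matrix'],float),np.array([im['k1'],0,0,0.])).reshape(-1,2)
    T=np.array(im['extrinsics']);o=-T[:3,:3].T@T[:3,3];d=np.c_[r,np.ones(len(r))]@T[:3,:3]
    return o+d*((z-o[2])/d[:,2])[:,None]
E
python3 - <<'E'
from h import *
t=grab('top')
f=lambda a:(np.array(a,float)+0.5)/4-0.5+[285,105]
W=onplane(t,f([(187,45),(435,122),(305,562),(50,485)]),0.012)[:,:2]
B=np.array([[180,92],[180,-92],[-140,-92],[-140,92]])/1000.
bc=B.mean(0);wc=W.mean(0)
a=(B-bc)@np.array([1,1j]);b=(W-wc)@np.array([1,1j]);z=(np.conj(a)*b).sum()
yaw=np.angle(z);print('scale',abs(z)/(abs(a)**2).sum(),'yaw',yaw)
R=np.array([[np.cos(yaw),-np.sin(yaw)],[np.sin(yaw),np.cos(yaw)]]);o=wc-R@bc
print('origin',o,'res mm',(W-(B@R.T+o))*1000)
loc=lambda px,z:((onplane(t,f(px),z)[:,:2]-o)@R*1000).round(1)
print('post',loc([(130,268)],.081),'knob',loc([(315,385)],.0765),'dish',loc([(212,425)],.04),'plate rear-top edge',loc([(145,472),(235,500)],.084))
print('cup',loc([(475,295)],.074),'bottle',loc([(68,42)],.077), 'swab',loc([(355,492),(500,520)],.012))
s=grab('side','side1.png')
c3=np.c_[np.r_[B,[[-.128,.032],[-.128,-.032],[.003,.074],[-.035,-.058]]]@R.T+o,[.012]*4+[.085]*2+[.081,.0765]]
im=s['pixels'][:,:,::-1].copy()
im=cv2.resize(im[170:290,265:425],(800,600),interpolation=cv2.INTER_CUBIC)
for q in (proj(s,c3)-[265,170])*5: cv2.circle(im,tuple(int(v) for v in q),4,(0,0,255),1)
cv2.imwrite('pics/sc.png',im)
np.savez('pose.npz',R=R,o=o,yaw=yaw)
for n,P in dict(post=[3,74],face=[-128,0]).items(): print(n,R@np.array(P)/1000+o)
E
```

```text
scale 0.9786908080423147 yaw -0.2896889892996581
origin [ 0.5687643  -0.04558662] res mm [[-2.31317109 -2.28104263]
 [-2.44546017  4.04125283]
 [ 3.89182524  2.80528095]
 [ 0.86680602 -4.56549114]]
post [[ 4.5 75.8]] knob [[-32.3 -58.2]] dish [[-71.4  -3.1]] plate rear-top edge [[-117.4   28.3]
 [-117.7  -30.5]]
cup [[  54.3 -140.3]] bottle [[137.  159.1]] swab [[ -82.9 -106.8]
 [ -72.6 -204.6]]
post [0.59277771 0.02447304]
face [ 0.4460977  -0.00902288]
```

View pics/sc.png

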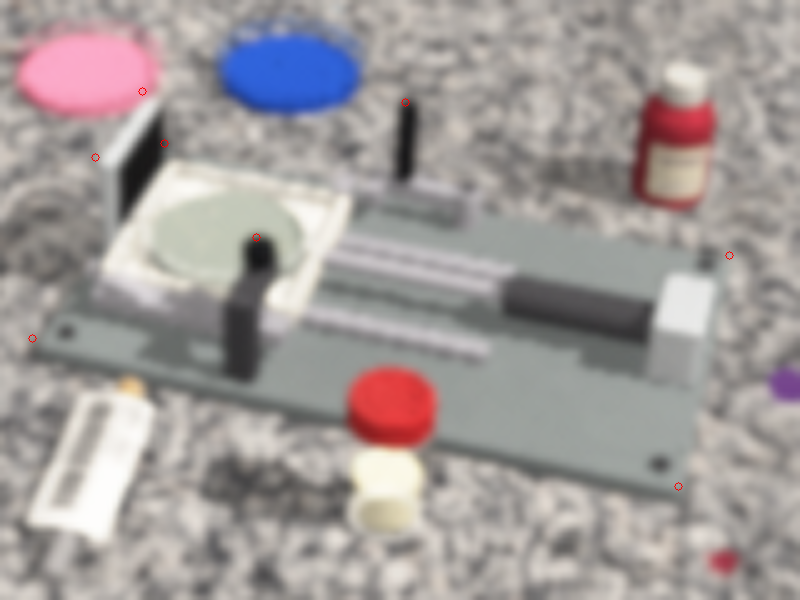

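```bash
cat >> h.py <<'E'
from scipy.spatial.transform import Rotation as Ro
def sh():
    d=np.load('pose.npz');return d['R'],d['o']
def where():
    "TCP in shuttle frame (mm), tool-axes error to downward/yaw target (deg)"
    R,o=sh();s=read_state();p=s['ee_pos'];l=(p[:2]-o)@R*1000
    return s['clock'],l.round(1),(p[2]*1000).round(1),s['ft_force']@np.block([[R,np.zeros((2,1))],[np.zeros((1,2)),np.ones((1,1))]])
def tgt():
    R,o=sh();x=np.r_[-R[:,0],0];z=np.array([0,0,-1.]);return Ro.from_matrix(np.c_[x,np.cross(z,x),z])
def cur():
    w,x,y,z=read_state()['eef_rot'];return Ro.from_quat([x,y,z,w])
def plan(xy_mm,z_mm,n):
    R,o=sh();P=np.r_[R@np.array(xy_mm)/1000+o,z_mm/1000];r=cur();p=read_state()['ee_pos']
    rv=(r.inv()*tgt()).as_rotvec(degrees=True)
    if rv[2]>90: rv=rv/np.linalg.norm(rv)*(np.linalg.norm(rv)-360)
    print('rotvec deg',rv.round(2))
    for i in range(n):
        print((r.inv().apply((P-p)/n)/.05).round(2),(rv/n/10).round(3)); r=r*Ro.from_rotvec(rv/n,degrees=True)
E
python3 -c "
from h import *
plan([3,43],130,16)"
```

```text
rotvec deg [-1.0000e-02 -4.0000e-02 -1.3683e+02]
[ 0.65 -0.35  0.13] [-0.    -0.    -0.855]
[ 0.7  -0.25  0.13] [-0.    -0.    -0.855]
[ 0.73 -0.15  0.13] [-0.    -0.    -0.855]
[ 0.74 -0.04  0.13] [-0.    -0.    -0.855]
[0.74 0.07 0.13] [-0.    -0.    -0.855]
[0.72 0.18 0.13] [-0.    -0.    -0.855]
[0.68 0.29 0.13] [-0.    -0.    -0.855]
[0.63 0.38 0.13] [-0.    -0.    -0.855]
[0.57 0.47 0.13] [-0.    -0.    -0.855]
[0.49 0.55 0.13] [-0.    -0.    -0.855]
[0.4  0.62 0.13] [-0.    -0.    -0.855]
[0.31 0.67 0.13] [-0.    -0.    -0.855]
[0.2  0.71 0.13] [-0.    -0.    -0.855]
[0.1  0.73 0.13] [-0.    -0.    -0.855]
[-0.01  0.74  0.13] [-0.    -0.    -0.855]
[-0.12  0.73  0.13] [-0.    -0.    -0.855]
```

Call:
jog_arm(motion="0.65 -0.35 0.1 0 0 -0.855; 0.7 -0.25 0.1 0 0 -0.855; 0.73 -0.15 0.1 0 0 -0.855; 0.74 -0.04 0.1 0 0 -0.855; 0.74 0.07 0.1 0 0 -0.855; 0.72 0.18 0.1 0 0 -0.855; 0.68 0.29 0.1 0 0 -0.855; 0.63 0.38 0.1 0 0 -0.855", gripper=0)

```text
clock: 1.25
ee_pos: [0.4161, -0.2476, 0.1911]
eef_rot: [0.0, 0.674, 0.739, 0.0]
ft_force: [0.3, -0.6, 0.5]
gripper_width: 0.003
grip_force: 0.0
```

Call:
jog_arm(motion="0.57 0.47 0.1 0 0 -0.855; 0.49 0.55 0.1 0 0 -0.855; 0.4 0.62 0.1 0 0 -0.855; 0.31 0.67 0.1 0 0 -0.855; 0.2 0.71 0.1 0 0 -0.855; 0.1 0.73 0.1 0 0 -0.855; 0 0.74 0.1 0 0 -0.855; -0.1 0.73 0.1 0 0 -0.855")

```text
clock: 2.25
ee_pos: [0.5828, -0.0041, 0.151]
eef_rot: [-0.0, 0.142, 0.99, -0.0]
ft_force: [0.0, -0.6, -0.0]
gripper_width: -0.0
grip_force: 0.0
```

```bash
python3 -c "
from h import *
print(where(),read_state()['q'],read_state()['gripper_width'])
plan([3,43],130,1)
grab('wrist','w1.png')"
```

```text
(2.25, array([ 1.7, 43.8]), np.float64(151.0), array([ 0.18059622, -0.54535129, -0.02999051])) [-1.50988297e-01  3.47475522e-01 -5.70314530e-02  1.16638308e+00
 -4.33463490e-05  1.34281871e-01] -0.0002527709167050372
rotvec deg [-0.   -0.    0.25]
[-0.03 -0.02  0.42] [-0.    -0.     0.025]
```

View pics/w1.png

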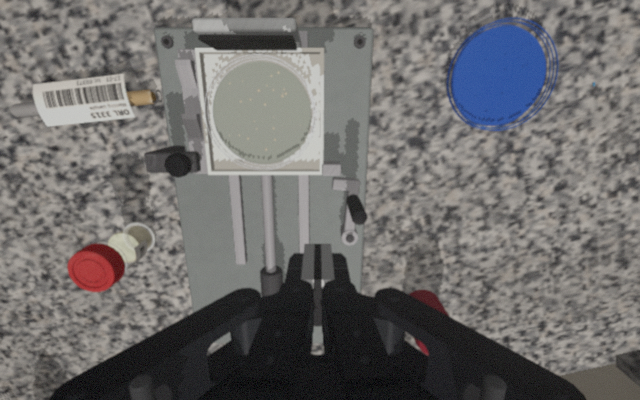

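The wrist view shows the front base corners at (155,28) and (373,27), and the tray rim corners at (197,50), (323,48), (325,173) and (204,175). The pin knob is at (178,163), the lock post at (350-362,197-220), and the hinge at (350,238). I'll check the pose against these.

```bash
python3 -c "
from h import *
w=grab('wrist');R,o=sh()
def q(P,z): return proj(w,np.r_[R@np.array(P)/1000+o,z/1000])[0].round(1)
for n,P,z in (('cornR',[-140,-92],12),('cornL',[-140,92],12),('trayFR',[-120,-50],34),('trayFL',[-120,50],34),('trayRL',[-20,50],34),('trayRR',[-20,-50],34),('knob',[-35,-58],76.5),('posttop',[3,74],81),('postbot',[3,74],34),('hinge',[39,75],34),('plateFL',[-128,32],85),('plateFR',[-128,-32],85),('tcp',[1.7,43.8],151)): print(n,q(P,z))
c=cloud(w);p=(c[...,:2]-o)@R*1000
for u,v in((178,163),(362,216),(355,203),(350,238),(300,40),(200,40),(250,28)): print((u,v),p[v,u].round(1),(c[v,u,2]*1000).round(1))
"
```

```text
cornR [149.4  19.6]
cornL [374.3  23. ]
trayFR [192.9  41.7]
trayFL [323.1  43.6]
trayRL [320.9 171.7]
trayRR [205.  170.2]
knob [171.  160.9]
posttop [353.6 215.4]
postbot [347.5 197.6]
hinge [346.9 235.1]
plateFL [295.2  11.1]
plateFR [188.5   9.5]
tcp [311.2 257.8]
(178, 163) [-33.7 -52.7] 77.5
(362, 216) [ 3.7 80.4] 80.0
(355, 203) [-0.3 77.3] 60.6
(350, 238) [41.4 77.9] 34.9
(300, 40) [-125.1   31.5] 19.6
(200, 40) [-113.8  -30.9] 72.9
(250, 28) [-118.5    4.5] 85.4
```

Call:
jog_arm(motion="0 0 0.5 0 0 0; 0 0 0.5 0 0 0; 0 0 0.5 0 0 0; 0 0 0.38 0 0 0; 0 0 0 0 0 0; 0 0.08 0 0 0 0; 0 0.08 0 0 0 0; 0 0.08 0 0 0 0")

```text
clock: 3.35
ee_pos: [0.5861, 0.0066, 0.058]
eef_rot: [0.001, 0.145, 0.989, 0.0]
ft_force: [-0.3, 0.0, 0.4]
gripper_width: 0.005
grip_force: 0.0
```

```bash
python3 -c "
from h import *
print(where())"
```

```text
(3.35, array([ 1.7, 55. ]), np.float64(58.0), array([-0.27389218, -0.07837697,  0.39139645]))
```

Call:
jog_arm(motion="0 0.09 0 0 0 0; 0 0.09 0 0 0 0; -0.02 0.09 0 0 0 0; -0.03 0.09 0 0 0 0; -0.05 0.09 0 0 0 0; -0.06 0.09 0 0 0 0; -0.08 0.09 0 0 0 0; -0.1 0.06 0 0 0 0")

```text
clock: 4.35
ee_pos: [0.6122, 0.0343, 0.0572]
eef_rot: [-0.0, 0.145, 0.989, -0.0]
ft_force: [-1.5, -4.5, 0.1]
gripper_width: 0.005
grip_force: 1.9
```

```bash
python3 -c "
from h import *
print(where())
w=grab('wrist','w2.png')"
```

```text
(4.35, array([18.8, 89. ]), np.float64(57.2), array([-0.18673887, -4.75684833,  0.11037394]))
```

View pics/w2.png

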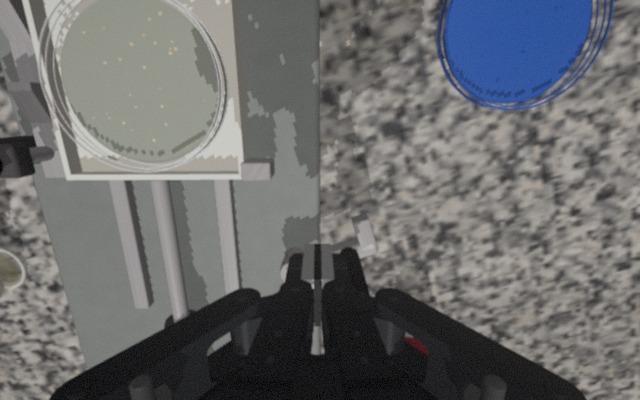

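The lock arm's tip is at (365,235) and its hinge at (285,270), so it has swung about 65° and the lug is clear. Next I'll withdraw the fingers and go round to the front.

Call:
jog_arm(motion="0.02 -0.2 0 0 0 0; 0 -0.3 0 0 0 0; 0 0 -0.5 0 0 0; 0 0 -0.5 0 0 0; 0 0 -0.5 0 0 0; 0.8 -0.25 0 0 0 0; 0.8 -0.25 0 0 0 0; 0.8 -0.25 0 0 0 0")

```text
clock: 5.4
ee_pos: [0.4762, 0.0086, 0.1322]
eef_rot: [0.0, 0.145, 0.989, 0.0]
ft_force: [-0.1, -0.2, -0.4]
gripper_width: -0.002
grip_force: 0.0
```

Call:
jog_arm(motion="0.8 -0.25 0 0 0 0; 0.68 -0.28 0 0 0 0; 0 0 0 0 0 0; 0 0 0.5 0 0 0; 0 0 0.5 0 0 0; 0 0 0.5 0 0 0; 0 0 0 0 0 0; 0 0 0 0 0 0")

```text
clock: 6.4
ee_pos: [0.4003, 0.0047, 0.058]
eef_rot: [0.0, 0.145, 0.989, 0.0]
ft_force: [0.5, 0.1, 0.2]
gripper_width: 0.0
grip_force: 0.0
```

```bash
python3 -c "
from h import *
print(where());plan([-150,2],55,1)
w=grab('wrist','w3.png');t=grab('side');cv2.imwrite('pics/sc3.png',cv2.resize(t['pixels'][170:290,265:425,::-1],(800,600),interpolation=cv2.INTER_CUBIC))"
```

```text
(6.4, array([-1.758e+02,  1.000e-01]), np.float64(58.0), array([0.4235732 , 0.26101683, 0.16750991]))
rotvec deg [ 0.01  0.04 -0.05]
[-0.52  0.04  0.06] [ 0.001  0.004 -0.005]
```

View pics/sc3.png

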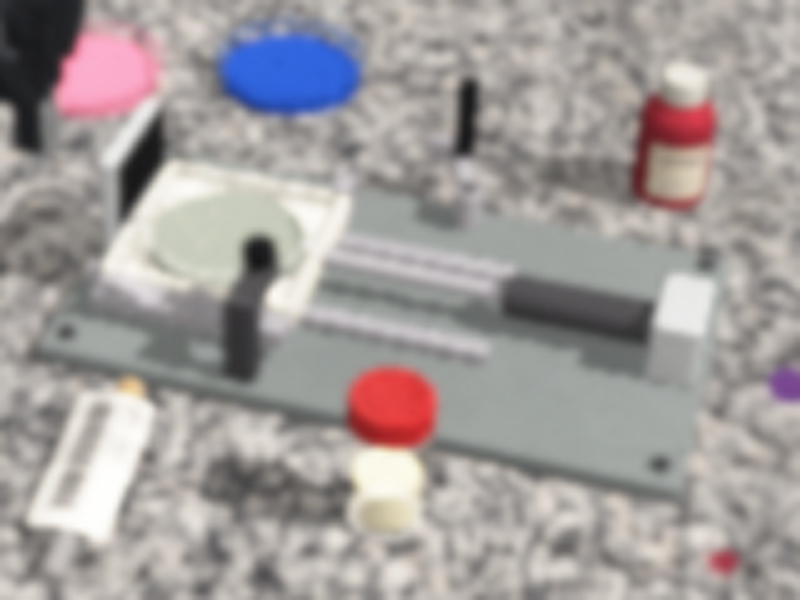

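The post now stands at (468,85-150), so the lock is open. The fingers are at (30,140), in front of the plate (105-160,100-220). Everything else is unmoved.

Call:
jog_arm(motion="-0.3 0.04 0.06 0 0 0; -0.24 0 0 0 0 0; -0.04 0 0 0 0 0; -0.04 0 0 0 0 0; -0.04 0 0 0 0 0; -0.04 0 0 0 0 0; 0 0 0 0 0 0; 0 0 0 0 0 0")

```text
clock: 7.5
ee_pos: [0.4336, -0.0031, 0.0543]
eef_rot: [-0.0, 0.145, 0.989, 0.0]
ft_force: [0.0, 0.2, 0.6]
gripper_width: 0.002
grip_force: 0.0
```

```bash
python3 -c "
from h import *
print(where())"
```

```text
(7.5, array([-141.7,    2.1]), np.float64(54.3), array([-0.00678768,  0.18615973,  0.56196115]))
```

Call:
jog_arm(motion="-0.03 0 0 0 0 0; -0.03 0 0 0 0 0; -0.03 0 0 0 0 0; -0.03 0 0 0 0 0; 0 0 0 0 0 0; 0 0 0 0 0 0; 0 0 0 0 0 0; 0 0 0 0 0 0")

```text
clock: 8.5
ee_pos: [0.4393, -0.0048, 0.0542]
eef_rot: [-0.0, 0.145, 0.989, 0.0]
ft_force: [-4.4, 1.0, 1.1]
gripper_width: -0.002
grip_force: 1.9
```

```bash
python3 -c "
from h import *
print(where())"
```

```text
(8.5, array([-135.8,    2.1]), np.float64(54.2), array([-4.54086109, -0.29699589,  1.09700784]))
```

Call:
jog_arm(motion="-0.1 0 0 0 0 0; -0.1 0 0 0 0 0; -0.1 0 0 0 0 0; -0.1 0 0 0 0 0; -0.1 0 0 0 0 0; -0.1 0 0 0 0 0; -0.1 0 0 0 0 0; -0.1 0 0 0 0 0")

```text
clock: 9.5
ee_pos: [0.4771, -0.016, 0.0541]
eef_rot: [-0.001, 0.144, 0.99, 0.0]
ft_force: [-5.6, 3.1, 4.0]
gripper_width: -0.002
grip_force: 3.5
```

Call:
jog_arm(motion="-0.08 0 0 0 0 0; -0.08 0 0 0 0 0; -0.08 0 0 0 0 0; -0.08 0 0 0 0 0; -0.05 0 0 0 0 0; 0 0 0 0 0 0; 0 0 0 0 0 0; 0 0 0 0 0 0")

```text
clock: 10.5
ee_pos: [0.4945, -0.0211, 0.0541]
eef_rot: [-0.001, 0.144, 0.99, 0.0]
ft_force: [-7.0, 3.8, 4.8]
gripper_width: -0.004
grip_force: 3.9
```

```bash
python3 -c "
from h import *
print(where())
t=grab('side');cv2.imwrite('pics/sc4.png',cv2.resize(t['pixels'][170:290,265:425,::-1],(800,600),interpolation=cv2.INTER_CUBIC))"
```

```text
(10.5, array([-78.2,   2.3]), np.float64(54.1), array([-7.76262819,  1.60256848,  4.7617123 ]))
```

View pics/sc4.png

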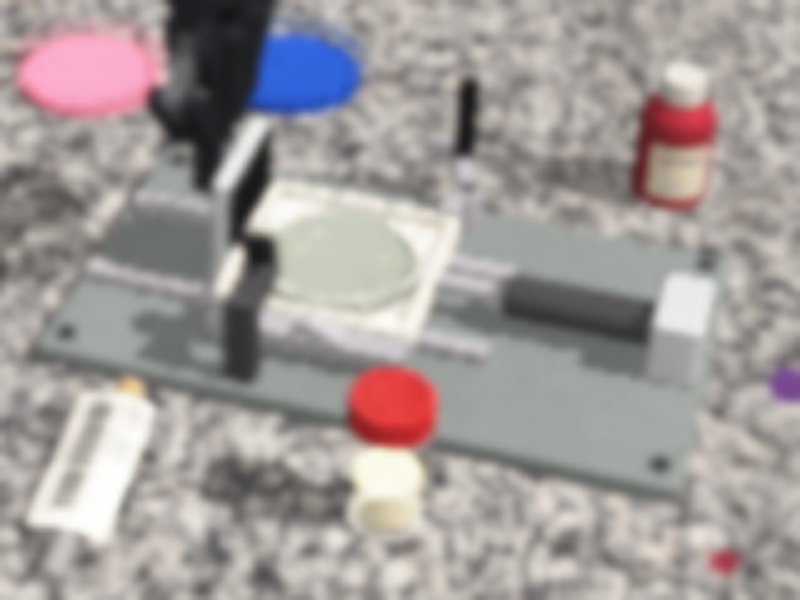

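The carriage is back by about 60 mm: the plate's top edge went from (158,100) to (268,118), and the force agrees. Now I'll let go straight backward.

Call:
jog_arm(motion="0.1 0 0 0 0 0; 0.1 0 0 0 0 0; 0.1 0 0 0 0 0; 0.15 0 0 0 0 0; 0.2 0 0 0 0 0; 0.3 0 0 0 0 0; 0.4 0 0 0 0 0; 0.5 0 0 0 0 0")

```text
clock: 11.55
ee_pos: [0.406, 0.0051, 0.0543]
eef_rot: [0.0, 0.145, 0.989, -0.0]
ft_force: [-0.7, 0.6, -0.5]
gripper_width: 0.001
grip_force: 0.0
```

Call:
jog_arm(motion="0 0 -0.5 0 0 0; 0 0 -0.5 0 0 0; 0 0 -0.5 0 0 0; 0 0 -0.3 0 0 0; 0 0 0 0 0 0; 0 0 0 0 0 0; 0 0 0 0 0 0; 0 0 0 0 0 0")

```text
clock: 12.55
ee_pos: [0.4066, 0.0049, 0.1438]
eef_rot: [-0.0, 0.145, 0.989, 0.0]
ft_force: [-0.4, 0.3, -0.1]
gripper_width: 0.001
grip_force: 0.0
```

```bash
python3 -c "
from h import *
print(where())
t=grab('side');cv2.imwrite('pics/sc5.png',cv2.resize(t['pixels'][170:290,265:425,::-1],(800,600),interpolation=cv2.INTER_CUBIC))"
```

```text
(12.55, array([-169.9,    2.1]), np.float64(143.8), array([-0.47542858,  0.12245315, -0.13015508]))
```

View pics/sc5.png

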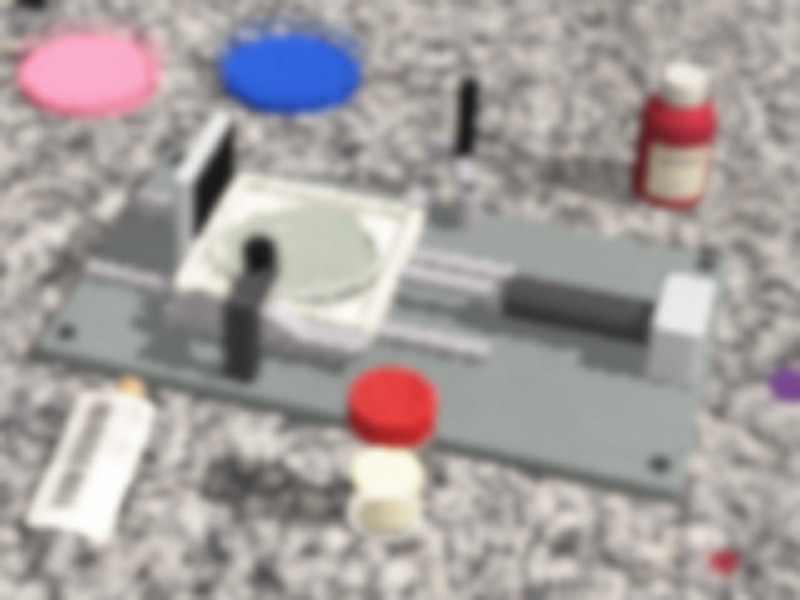

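The carriage has come back to the middle: the plate's top edge is at (230,118), about 40 mm from home, and the pin is down. The dish is lying in the tray, the lock post is out at (468,85), and the bystanders are unmoved. I'm handing the job in.

```bash
python3 -c "
from cell import *
print(job_done())"
```

```text
the job is handed in; nothing more can be done
None
```

The job is handed in: the lock arm is swung out about 65°, the carriage is latched in the middle position about 40 mm from home with the dish lying in its tray, and the cup, bottle and swab tube are where they were (judged from the camera pictures; no verdict was returned).

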